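Close up the vial case

TASK

Close up the grey vial case on the bench: with your fingertips, first fold the upright maroon flap all the way down over the vials, then push the open lid over until it is fully shut. Only push: do not pick anything up, and leave the vials in the case and the beaker and bottle beside it where they stand.

Things in the scene. Friction and masses are not known exactly. Their poses are not given: they have to be found in the camera images.
- case: grey case fixed to the bench, 160 mm along its own x, 170 mm along its own y, 75 mm high, walls 6 mm, open on top. Origin: centre of its underside, on the bench; z up. The lid is hinged along the top of its +y wall, the flap inside its -y wall. The case's yaw differs between runs by up to about 0.45 rad either way.
- lid (a joint): angle of the lid in rad: 0 = fully shut, flat on the case's rim; about 1.57 = standing upright; at the start 1.6 to 1.95, leaning outward (to the case's +y). It turns about a line along the case's x. It has a stiff friction hinge: it stays at any angle where it is left and has to be pushed all the way, with about 2 to 5 N near its free edge. The lid jams if the flap still stands.
- lid_hinge (a point): middle of the lid's hinge line: in the case's frame at x 0, y +85 mm, z 75.5 mm.
- lid_edge (a point): middle of the lid's free edge, on its outer face (the face that is on top when shut). The lid is a flat pale slab with two maroon stripes, 160 mm along the hinge, 170 mm from hinge to free edge, 10 mm thick; its underside passes through the hinge line. When shut this point is at case y -85 mm and z 85.5 mm.
- flap (a joint): angle of the flap in rad: 0 = folded fully down, lying level inside the case; 1.57 = upright; at the start 1.35 to 1.6, and it goes no farther than 1.6. It turns about a line along the case's x, folding from the -y wall towards +y. It has a friction hinge: it stays where it is left and has to be pushed all the way down, with about 1 to 2 N near its free edge; it stops by itself at 0.
- flap_hinge (a point): middle of the flap's hinge line: in the case's frame at x 0, y -77 mm, z 60 mm.
- flap_edge (a point): middle of the flap's free edge, on its outer face (the face that is on top when folded and looks to the case's -y when upright). The flap is a flat maroon panel, 130 mm along the hinge, 120 mm from hinge to free edge, 5 mm thick; its underside passes through the hinge line. Folded down, its top is 65 mm above the bench, 10 mm below the case's rim.
- vial_a: loose 20 g amber glass sample vial with a white cap, 21 mm across, 40 mm tall, standing in a 26 mm square pocket of the case's dark insert, its foot 14 mm and its top 54 mm above the bench. Origin: centre of its foot. It stays there: the folded flap clears it by 6 mm.
- vial_b: loose 20 g amber glass sample vial with a white cap, 21 mm across, 40 mm tall, standing in a 26 mm square pocket of the case's dark insert, its foot 14 mm and its top 54 mm above the bench. Origin: centre of its foot. It stays there: the folded flap clears it by 6 mm.
- bottle: loose closed amber lab bottle with a red cap, 60 mm across, 125 mm tall, about 280 g, standing on the bench 10 to 20 cm to one side of the case. Origin: centre of its foot. Leave alone.
- beaker: loose white plastic beaker, 68 mm across, 85 mm tall, about 140 g, standing on the bench 10 to 20 cm to the other side of the case. Origin: centre of its foot. Leave alone.
Mind the look-alikes: they are no part of the job. What is shaped like the case but green or yellow is not meant.

How it is judged (in metres and radians):
On the way, in this order (a step that is already met when the one before it is completed fails the run):
1. the flap is folded fully down (within 0.06 rad) while the lid is still open (over 1.0 rad) (value of joint flap below 0.06 rad and value of joint lid above 1 rad), for 0.2 s.
2. the lid is fully shut (within 0.04 rad) over the folded flap (value of joint lid below 0.04 rad and value of joint flap below 0.06 rad), for 0.2 s.
At the end, for the whole second after the job is handed in: The flap is folded down to within 0.06 rad and the lid shut to within 0.04 rad; the vials are within 12 mm of where they stood; the bottle and the beaker stand upright (within 0.15 rad) within 20 mm of where they stood (all of step 2 and distance of each of bottle, beaker from where it was at the start of the episode below 0.02 m and angle between each of bottle, beaker's own z axis and vertical below 0.15 rad and distance of each of vial_a, vial_b from where it was at the start of the episode below 0.012 m); the robot touches nothing.
It fails at once if the lid is swung down (under 0.8 rad) while the flap still stands (over 0.3 rad) (value of joint lid below 0.8 rad and value of joint flap above 0.3 rad).
It fails at once if a vial is lifted (over 12 mm) or taken from its pocket (distance of any of vial_a, vial_b from where it was at the start of the episode above 0.012 m).
It fails at once if the bottle or the beaker is lifted (over 10 mm), shoved more than 20 mm or tipped (height (world z) of any of bottle, beaker above 0.01 m or not (distance of bottle from where it was at the start of the episode below 0.02 m) or not (distance of beaker from where it was at the start of the episode below 0.02 m) or not (angle between bottle's own z axis and vertical below 0.15 rad) or not (angle between beaker's own z axis and vertical below 0.15 rad)).
It also fails if it takes over 58 s, if anything falls off the work surface, if the arm or the gripper's body presses on something with over 40 N, if the wrist force passes 120 N, or if a joint passes its speed limit or range.

ROBOT

A 7-joint arm with a two-finger parallel gripper is mounted at the origin on the work surface. World frame = base frame: x ahead of the robot, y to its left, z up, the work surface at z = 0. Lengths are in mm, angles in rad, forces in N, time in s.
With the tool pointing down it reaches from about 375 to 925 mm from the base axis. Payload 3.1 kg.
Tool frame: the origin (TCP) lies midway between the tips of the shut fingers; the grasp point (between the pads) lies 19 mm behind it; z points along the fingers, x is the direction in which the jaws open and shut, and the axes are right-handed (so a half turn about z gives the same grasp; the last joint's range is limited). The gripper opens to 85 mm and grips with 20 to 120 N. Pads are 22 mm wide; open, the fingers measure 114 mm over their backs; the gripper's body (76 mm by 85 mm) begins 54 mm behind the grasp point. The pads swing forward as they close: fully open they stand 13 mm farther back than shut.
Start: joints at [-1.35, 0.383, 0.044, 1.598, -0.018, 1.161, -0.05], TCP at [203.705, 617.258, 231.269] pointing down, gripper open.
Joint ranges: [-2.61, 2.61], [-0.41, 2.15], [-1.48, 1.57], [0, 2.5], [-1.57, 4.71], [0.05, 1.97], [-2.85, 2.85]. Speed limits (rad/s): [2.79, 2.79, 3.14, 3.14, 3.14, 3.14, 3.14].

INTERFACE

Orientations are given as a unit quaternion [w, x, y, z].
In Python, from cell import read_state, get_image, job_done gives the robot as it stands.
- The arm moves only by the tool apply_moves, never from a script. Its argument "deltas" is a list of rows, each a list of 3 entries, a list of its own where there are three numbers: the shift along the tool's x, y, z normalised to -1 to 1, where 1 is 0.4 m, then the turn about the tool's z normalised to -1 to 1, where 1 is pi/2 rad, then the opening, from 0 (shut) to 1 (fully open). In form: [[[tx, ty, tz], twist, fingers], ...]. A call has 1 to 10 rows; each row shifts and turns the commanded pose from where the row before left it, along the tool's axes as they then stand; what a row does not reach is not made up. A row lasts 1/12 s, in which the tool goes at most 41.7 mm and 7.16 degrees, less where a joint would pass 70% of its speed; a pose out of reach is approached as far as the arm can. A call with a number of a shift or a turn outside -1 to 1 is refused whole. A call with a gripper value outside its range is refused whole. The fingers move at their own pace and stop on an object; "newtons" is the grip in N (left out, the last holds). Time passes only in rows, so rows that do not move let the fingers close. It gives the time, the measured TCP pose, the force and the opening at its end, in the units of the state.
- read_state(): the state, without advancing time (a new reading comes with each control period).
- get_image(name): name is "side" or "top"; returns a dict with "color" (400x640x3 uint8, red, green, blue), "fx", "fy", "cx", "cy" (pixels), "cam_to_world" (4x4, takes a point from camera to world coordinates). Camera axes: x right, y up, looking along -z (the intrinsics and any distortion apply to the point x, -y, -z); pixel columns grow to the right and rows downward; lengths in mm; the calibration is good to about 2 mm. A picture is of the moment at which its call begins. There is no depth.
- job_done(): hands the job in, once; it reports no verdict.
The state is a dict: "clock": time; "qpos": joint angles; "joint_velocities": joint speeds; "joint_torque": joint torques, N m; "ee_pos": TCP position; "tcp_rot": TCP orientation; "ft_force": force on the tool from outside, world axes, zero at the start; "torque": the same for the moment, N m; "width": opening from 0.0 (shut) to 1.0 (fully open).
Only numpy, scipy, OpenCV 4.12 (cv2) and the standard library are available. Lean on these libraries where they do the work, as an engineer would, in place of code of your own. Each camera call takes 0.05 s, during which the arm holds its last target.

## Working session

There is one attempt and no reset: what is moved stays moved. The work goes in short steps, Python scripts to look and compute and a tool call to move; the robot and the scene stay as the last step left them, time stands still between calls to the robot, and variables do not carry over. Pictures are saved under pics/ and viewed, and the job is handed in when it is done.

Besides the shell and the picture viewer there is one more tool, called after "Call:" by a JSON object that holds its "name" and its "arguments", one argument or row to a line. apply_moves: Moves the arm, as the interface text tells. Its arguments: {"type":"object","properties":{"deltas":{"type":"array"},"newtons":{"type":"number"}},"required":["deltas"]}

```bash
mkdir -p pics; python3 - <<'E'
from cell import *
import cv2,json
s=read_state();print({k:s[k] for k in('clock','ee_pos','tcp_rot','width','ft_force')})
for n in('side','top'):
    d=get_image(n);cv2.imwrite(f'pics/{n}0.png',d['color'][:,:,::-1]);print(n,d['fx'],d['fy'],d['cx'],d['cy'],d['cam_to_world'],[k for k in d])
E
```

```text
{'clock': 0.0, 'ee_pos': array([203.43260084, 616.33575683, 229.85185301]), 'tcp_rot': array([ 0.00083057,  0.81036634,  0.58592202, -0.0010438 ]), 'width': 1.001154700399961, 'ft_force': array([0.0638425 , 0.29636356, 0.01255423])}
side 372.70209399379314 372.70209399379314 315.1026542207911 197.31282933139022 [[ 7.66467884e-01  4.12287119e-01 -4.92489913e-01  1.04642428e+02]
 [-6.42150365e-01  4.76340680e-01 -6.00618403e-01 -6.12321730e+02]
 [-1.30342509e-02  7.76607293e-01  6.29850157e-01  6.95702227e+02]
 [ 0.00000000e+00  0.00000000e+00  0.00000000e+00  1.00000000e+00]] ['color', 'fx', 'fy', 'cx', 'cy', 'cam_to_world']
top 454.7909855601653 454.7909855601653 317.3308142094001 205.09799124184076 [[-2.22278666e-02  9.93101237e-01 -1.15134075e-01  4.76264270e+02]
 [-9.98877715e-01 -2.68783753e-02 -3.89982479e-02 -3.98214401e+01]
 [-4.18238251e-02  1.14138014e-01  9.92584143e-01  1.03891564e+03]
 [ 0.00000000e+00  0.00000000e+00  0.00000000e+00  1.00000000e+00]] ['color', 'fx', 'fy', 'cx', 'cy', 'cam_to_world']
```

View pics/side0.png

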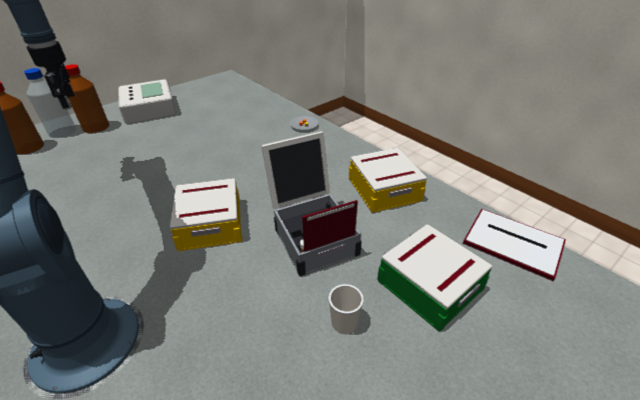

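View pics/top0.png

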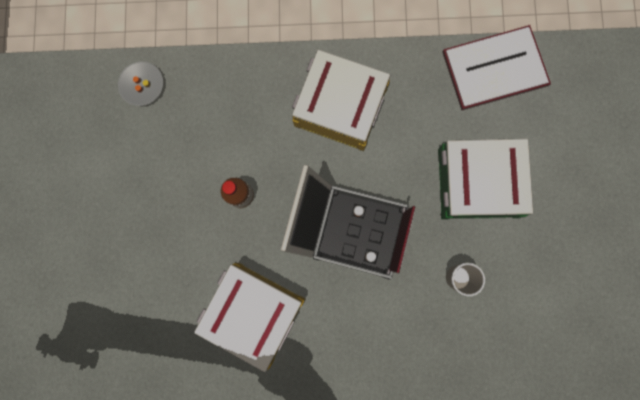

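The grey case with its lid open and the maroon flap up is at top (365,230) and side (315,215). The closed cases, yellow at top (340,100) and (250,315) and green at (487,178), are look-alikes. I'll enlarge the grey one.

```bash
python3 - <<'E'
import cv2
a=cv2.imread('pics/top0.png')[155:290,270:430];cv2.imwrite('pics/top0c.png',cv2.resize(a,None,fx=5,fy=4.4,interpolation=cv2.INTER_CUBIC) if 0 else cv2.resize(a,None,fx=4.4,fy=4.4,interpolation=cv2.INTER_CUBIC))
a=cv2.imread('pics/side0.png')[125:280,250:375];cv2.imwrite('pics/side0c.png',cv2.resize(a,None,fx=3.8,fy=3.8,interpolation=cv2.INTER_CUBIC))
E
```

```text
(no output)
```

View pics/top0c.png

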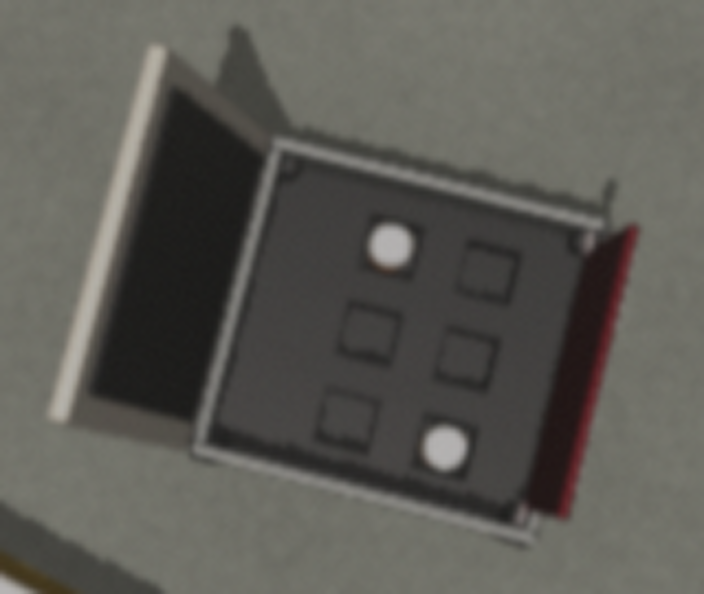

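View pics/side0c.png

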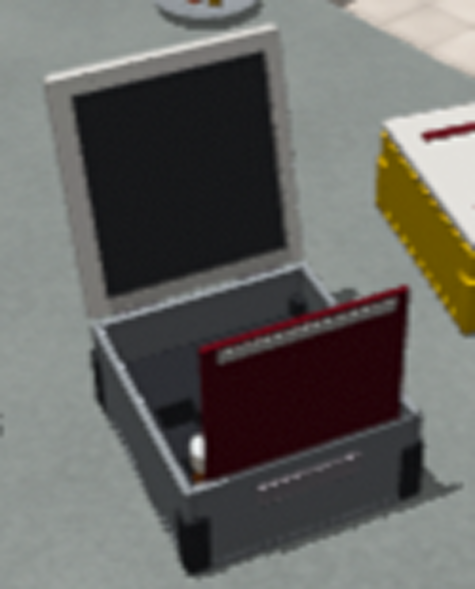

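```bash
cat > h.py <<'E'
import numpy as np
from cell import *
def proj(d,P):
    M=np.linalg.inv(np.array(d['cam_to_world']));p=np.asarray(P)@M[:3,:3].T+M[:3,3]
    return np.stack([d['cx']+d['fx']*p[:,0]/-p[:,2], d['cy']-d['fy']*p[:,1]/-p[:,2]],1)
def c2w(c,P):
    cs,sn=np.cos(c[2]),np.sin(c[2]);P=np.asarray(P,float)
    return np.stack([c[0]+cs*P[:,0]-sn*P[:,1],c[1]+sn*P[:,0]+cs*P[:,1],P[:,2]],1)
def lid(a,x,r,t): # r from hinge, t thickness above underside
    return [x,85-r*np.cos(a)+t*np.sin(a),75.5+r*np.sin(a)+t*np.cos(a)]
def flap(a,x,r,t):
    return [x,-77+r*np.cos(a)-t*np.sin(a),60+r*np.sin(a)+t*np.cos(a)]
def ray(d,uv,z):
    M=np.array(d['cam_to_world']);v=M[:3,:3]@np.array([(uv[0]-d['cx'])/d['fx'],-(uv[1]-d['cy'])/d['fy'],-1]);o=M[:3,3]
    return o+v*(z-o[2])/v[2]
E
cat > fit.py <<'E'
from h import *
from scipy.optimize import least_squares
T=get_image('top');S=get_image('side')
rim=[(80,85),(-80,85),(-80,-85),(80,-85)]
t=np.array([(275,140),(197,455),(530,543),(607,220),(150,45),(50,418),(166,48),(72,422),(637,225),(568,518)])/4.4+[270,155]
s=np.array([(187,492),(420,415),(95,325),(48,84),(278,36),(203,352),(405,297)])/3.8+[250,125]
def mod(p):
    L,F=p[3],p[4];r=[(x,y,75) for x,y in rim]
    A=r+[lid(L,80,170,10),lid(L,-80,170,10),lid(L,80,170,0),lid(L,-80,170,0),flap(F,65,120,5),flap(F,-65,120,5)]
    B=[r[2],r[3],r[1],lid(L,-80,170,0),lid(L,80,170,0),flap(F,-65,120,5),flap(F,65,120,5)]
    return np.r_[proj(T,c2w(p,A))-t,proj(S,c2w(p,B))-s]
q=least_squares(lambda p:mod(p).ravel(),[500,-140,-.2,1.8,1.5],loss='soft_l1',x_scale=[10,10,.1,.1,.1])
print(q.x);print(mod(q.x).round(1))
for n,uv,z in(('bottlecap',(230,187),125),('beaker',(467,279),85)):print(n,ray(T,uv,z))
print('lid top',c2w(q.x,[lid(q.x[3],0,170,10),lid(q.x[3],0,170,0),lid(0,0,170,10),flap(q.x[4],0,120,0),flap(q.x[4],0,120,5)]).round())
E
python3 fit.py
```

```text
[ 5.29734943e+02 -9.40531094e+01 -2.75518414e-01  1.80896443e+00
  1.56945291e+00]
[[-0.7 -1.5]
 [-1.7 -0.3]
 [ 1.6  0.3]
 [ 1.7 -0.3]
 [-0.1 -0.9]
 [-0.4  1.1]
 [ 1.4 -0.6]
 [-0.2  1.6]
 [ 0.3 -0.6]
 [-0.   0.3]
 [-0.8  1.4]
 [ 0.9  0.1]
 [-1.9 -0.3]
 [-1.1 -0.6]
 [ 0.3 -2.5]
 [-1.   0.3]
 [ 1.2 -2.3]]
bottlecap [624.46794507 174.42150026 125.        ]
beaker [ 426.41674507 -305.4179806    85.        ]
lid top [[ 566.   36.  238.]
 [ 564.   26.  241.]
 [ 507. -176.   86.]
 [ 509. -168.  180.]
 [ 507. -173.  180.]]
```

Call:
{"name": "apply_moves", "arguments": {
  "deltas": [
    [[0, 0, -0.0625], -0.027, 0],
    [[0, 0, -0.0625], 0, 0],
    [[0, 0, -0.0625], 0, 0],
    [[0, 0, -0.0625], 0, 0],
    [[0, 0, 0], 0, 0]
  ],
  "newtons": 40
}}

```text
clock: 0.62
ee_pos: [204.6, 620.1, 338.1]
tcp_rot: [-0.003, 0.798, 0.603, 0.004]
ft_force: [0.5, 0.4, 1.1]
width: 0.301
```

```bash
cat > st.py <<'E'
from h import *
from scipy.spatial.transform import Rotation as R
c=[529.7,-94.05,-0.2755]
s=read_state();p=np.array(s['ee_pos']);q=s['tcp_rot'];r=R.from_quat([q[1],q[2],q[3],q[0]]).as_matrix()
cs,sn=np.cos(c[2]),np.sin(c[2]);B=np.array([[cs,sn,0],[-sn,cs,0],[0,0,1]])
print('t',round(s['clock'],2),'case pos',(B@(p-[c[0],c[1],0])).round(1),'w',round(s['width'],2))
print('tool x,y,z in case',(B@r).T.round(3).tolist());print('F case',(B@s['ft_force']).round(2),'q',np.round(s['qpos'],2))
E
python3 st.py
```

```text
t 0.62 case pos [-507.1  598.8  338.1] w 0.3
tool x,y,z in case [[0.001, 1.0, 0.011], [1.0, -0.001, -0.0], [-0.0, 0.011, -1.0]]
F case [0.4  0.56 1.13] q [-1.35  0.32  0.04  1.47 -0.01  1.35 -0.01]
```

Call:
{"name": "apply_moves", "arguments": {
  "deltas": [
    [[-0.045, 0.073, 0], 0, 0],
    [[-0.045, 0.073, 0], 0, 0],
    [[-0.045, 0.073, 0], 0, 0],
    [[-0.045, 0.073, 0], 0, 0],
    [[-0.045, 0.073, 0], 0, 0],
    [[-0.045, 0.073, 0], 0, 0],
    [[-0.045, 0.073, 0], 0, 0],
    [[-0.045, 0.073, 0], 0, 0],
    [[-0.045, 0.073, 0], 0, 0],
    [[-0.045, 0.073, 0], 0, 0]
  ]
}}

```text
clock: 1.45
ee_pos: [436.2, 362.8, 330.7]
tcp_rot: [-0.0, 0.798, 0.603, -0.0]
ft_force: [1.2, 0.3, 0.1]
width: 0.003
```

Call:
{"name": "apply_moves", "arguments": {
  "deltas": [
    [[-0.045, 0.073, 0], 0, 0],
    [[-0.045, 0.073, 0], 0, 0],
    [[-0.045, 0.073, 0], 0, 0],
    [[-0.045, 0.073, 0], 0, 0],
    [[0, 0, 0], 0, 0],
    [[0, 0, 0], 0, 0]
  ]
}}

```text
clock: 1.95
ee_pos: [530.0, 259.6, 330.7]
tcp_rot: [0.001, 0.8, 0.6, -0.0]
ft_force: [-1.5, -0.5, -0.0]
width: 0.002
```

```bash
python3 st.py
```

```text
t 1.95 case pos [-96.  340.4 330.7] w 0.0
tool x,y,z in case [[0.008, 1.0, -0.001], [1.0, -0.008, 0.0], [0.0, -0.001, -1.0]]
F case [-1.26 -0.9  -0.04] q [-0.82  0.2   0.34  1.64 -0.07  1.31  0.82]
```

Call:
{"name": "apply_moves", "arguments": {
  "deltas": [
    [[-0.076, 0.015, 0], 0, 0],
    [[-0.076, 0.015, 0], 0, 0],
    [[-0.076, 0.015, 0], 0, 0],
    [[-0.076, 0.015, 0], 0, 0],
    [[-0.076, 0.015, 0], 0, 0],
    [[-0.076, 0.015, 0], 0, 0],
    [[-0.076, 0.015, 0], 0, 0],
    [[-0.076, 0.015, 0], 0, 0],
    [[-0.076, 0.015, 0], 0, 0],
    [[-0.076, 0.015, 0], 0, 0]
  ]
}}

```text
clock: 2.78
ee_pos: [502.4, -44.9, 331.0]
tcp_rot: [-0.0, 0.797, 0.604, 0.0]
ft_force: [0.0, 0.5, -0.1]
width: 0.001
```

Call:
{"name": "apply_moves", "arguments": {
  "deltas": [
    [[-0.076, 0.015, 0], 0, 0],
    [[-0.076, 0.015, 0], 0, 0],
    [[-0.076, 0.015, 0], 0, 0],
    [[-0.076, 0.015, 0], 0, 0],
    [[-0.076, 0.015, 0], 0, 0],
    [[-0.076, 0.015, 0], 0, 0],
    [[0, 0, 0], 0, 0],
    [[0, 0, 0], 0, 0]
  ]
}}

```text
clock: 3.45
ee_pos: [487.4, -231.6, 331.0]
tcp_rot: [-0.0, 0.799, 0.602, -0.0]
ft_force: [-0.5, 0.6, 1.4]
width: 0.003
```

```bash
python3 st.py
```

```text
t 3.45 case pos [  -3.3 -143.9  331. ] w 0.0
tool x,y,z in case [[0.004, 1.0, 0.0], [1.0, -0.004, -0.0], [-0.0, 0.0, -1.0]]
F case [-0.6   0.42  1.44] q [-0.32  0.1   0.75  1.77 -0.07  1.3   1.74]
```

Call:
{"name": "apply_moves", "arguments": {
  "deltas": [
    [[0, 0, 0.075], 0, 0],
    [[0, 0, 0.075], 0, 0],
    [[0, 0, 0.075], 0, 0],
    [[0, 0, 0.075], 0, 0],
    [[0, 0, 0.075], 0, 0],
    [[0, 0, 0.075], 0, 0],
    [[0, 0, 0], 0, 0]
  ]
}}

```text
clock: 4.03
ee_pos: [483.9, -225.0, 144.9]
tcp_rot: [-0.006, 0.796, 0.605, -0.003]
ft_force: [-0.7, 0.9, -1.3]
width: 0.003
```

```bash
python3 st.py; python3 - <<'E'
from h import *
import cv2
a=get_image('side')['color'][100:340,200:480,::-1];cv2.imwrite('pics/s1.png',cv2.resize(a,None,fx=2.4,fy=2.4))
E
```

```text
t 4.03 case pos [  -8.4 -138.5  144.9] w 0.0
tool x,y,z in case [[-0.004, 1.0, 0.002], [1.0, 0.004, -0.013], [-0.013, 0.002, -1.0]]
F case [-0.94  0.64 -1.31] q [-0.24  0.33  0.7   1.97 -0.25  0.95  1.88]
```

View pics/s1.png

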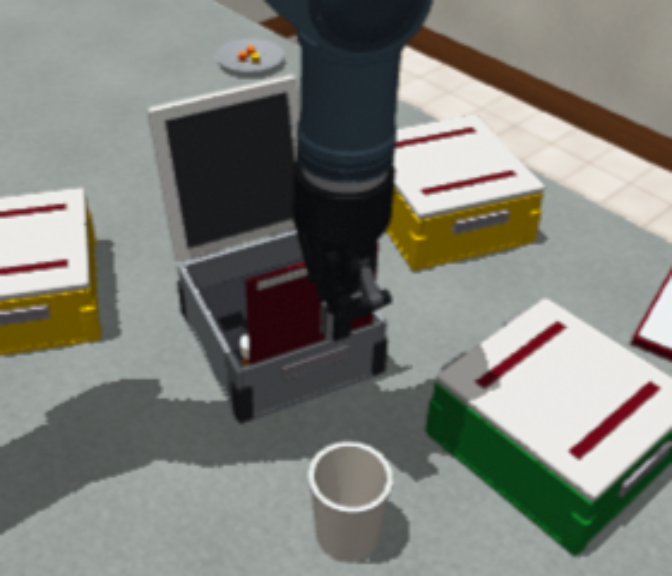

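Call:
{"name": "apply_moves", "arguments": {
  "deltas": [
    [[0, 0, 0], 0, 0],
    [[0.038, 0, 0], 0, 0],
    [[0.038, 0, 0], 0, 0],
    [[0.038, 0, 0], 0, 0],
    [[0.038, 0, 0], 0, 0],
    [[0.038, 0, 0], 0, 0],
    [[0, 0, 0], 0, 0],
    [[0, 0, 0], 0, 0]
  ]
}}

```text
clock: 4.75
ee_pos: [510.8, -156.8, 153.5]
tcp_rot: [0.001, 0.797, 0.604, 0.002]
ft_force: [-0.2, -0.2, 0.7]
width: 0.001
```

```bash
python3 st.py
```

```text
t 4.75 case pos [ -1.1 -65.5 153.5] w 0.0
tool x,y,z in case [[-0.002, 1.0, 0.001], [1.0, 0.002, 0.004], [0.004, 0.001, -1.0]]
F case [-0.19 -0.23  0.67] q [-0.37  0.3   0.68  1.98 -0.23  0.94  1.73]
```

Call:
{"name": "apply_moves", "arguments": {
  "deltas": [
    [[0.033, 0, 0.021], 0, 0],
    [[0.033, 0, 0.021], 0, 0],
    [[0.024, 0, 0.026], 0, 0],
    [[0.024, 0, 0.026], 0, 0],
    [[0, 0, 0], 0, 0],
    [[0, 0, 0], 0, 0]
  ]
}}

```text
clock: 5.25
ee_pos: [519.8, -112.5, 111.9]
tcp_rot: [-0.001, 0.797, 0.604, -0.002]
ft_force: [-0.6, -1.3, 0.2]
width: 0.0
```

```bash
python3 st.py; python3 - <<'E'
from h import *
import cv2
a=get_image('side')['color'][100:340,200:480,::-1];cv2.imwrite('pics/s2.png',cv2.resize(a,None,fx=2.4,fy=2.4))
E
```

```text
t 5.25 case pos [ -4.5 -20.5 111.9] w 0.0
tool x,y,z in case [[-0.001, 1.0, -0.001], [1.0, 0.001, -0.004], [-0.004, -0.001, -1.0]]
F case [-0.25 -1.46  0.24] q [-0.41  0.36  0.63  2.   -0.28  0.87  1.67]
```

View pics/s2.png

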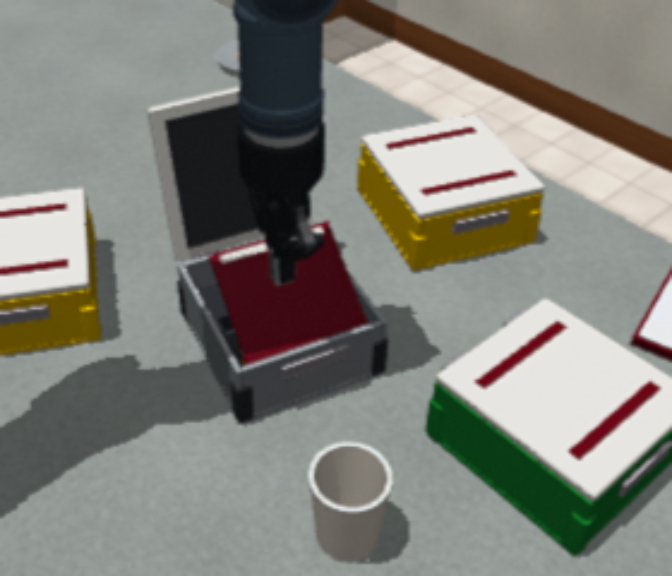

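The flap is folding (its edge is near crop (270,245)) and the finger bears on its face. I'll keep following the arc down.

Call:
{"name": "apply_moves", "arguments": {
  "deltas": [
    [[0.018, 0, 0.027], 0, 0],
    [[0.018, 0, 0.027], 0, 0],
    [[0.006, 0, 0.032], 0, 0],
    [[0.006, 0, 0.032], 0, 0],
    [[0, 0, 0.008], 0, 0],
    [[0, 0, 0], 0, 0],
    [[0, 0, 0], 0, 0]
  ]
}}

```text
clock: 5.88
ee_pos: [527.1, -94.5, 64.8]
tcp_rot: [-0.001, 0.798, 0.603, 0.001]
ft_force: [-4.5, 2.8, 19.0]
width: -0.003
```

```bash
python3 st.py; python3 - <<'E'
from h import *
import cv2
a=get_image('side')['color'][100:340,200:480,::-1];cv2.imwrite('pics/s3.png',cv2.resize(a,None,fx=2.4,fy=2.4))
E
```

```text
t 5.88 case pos [-2.3 -1.2 64.8] w -0.0
tool x,y,z in case [[0.001, 1.0, 0.003], [1.0, -0.001, -0.001], [-0.001, 0.003, -1.0]]
F case [-5.1   1.46 19.01] q [-0.39  0.44  0.59  2.02 -0.35  0.78  1.69]
```

View pics/s3.png

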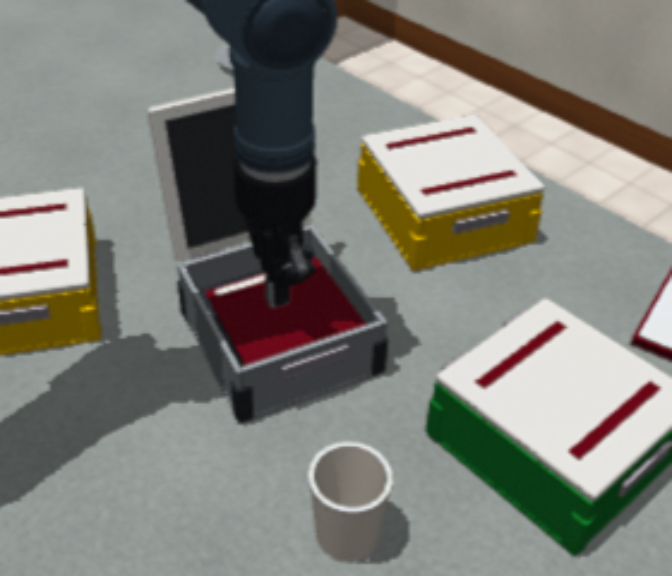

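Call:
{"name": "apply_moves", "arguments": {
  "deltas": [
    [[0, 0, 0], 0, 0],
    [[0, 0, -0.07], 0, 0],
    [[0, 0, -0.07], 0, 0],
    [[0, 0, -0.07], 0, 0],
    [[0, 0, -0.07], 0, 0],
    [[0, 0, -0.07], 0, 0],
    [[0, 0, -0.07], 0, 0],
    [[0, 0, -0.07], 0, 0],
    [[0, 0, -0.07], 0, 0],
    [[0, 0, -0.07], 0, 0]
  ]
}}

```text
clock: 6.77
ee_pos: [525.6, -94.9, 315.0]
tcp_rot: [-0.001, 0.798, 0.603, -0.001]
ft_force: [1.3, 0.4, 0.1]
width: 0.0
```

```bash
python3 st.py; python3 - <<'E'
from h import *
import cv2
a=get_image('side')['color'][100:340,200:480,::-1];cv2.imwrite('pics/s4.png',cv2.resize(a,None,fx=2.4,fy=2.4))
E
```

```text
t 6.77 case pos [ -3.7  -1.9 315. ] w 0.0
tool x,y,z in case [[0.0, 1.0, -0.0], [1.0, -0.0, -0.002], [-0.002, -0.0, -1.0]]
F case [1.12 0.76 0.13] q [-0.55  0.1   0.7   1.8  -0.07  1.27  1.47]
```

View pics/s4.png

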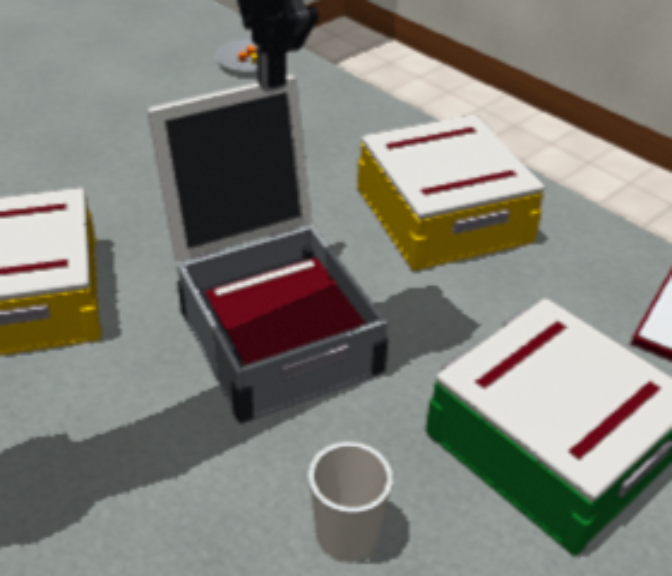

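The flap lies flat: its white strip is at crop (265,277), and the fingertip stopped at z = 65 with 19 N. Next I go over and behind the lid.

Call:
{"name": "apply_moves", "arguments": {
  "deltas": [
    [[0.079, 0, 0], 0, 0],
    [[0.079, 0, 0], 0, 0],
    [[0.079, 0, 0], 0, 0],
    [[0.079, 0, 0], 0, 0],
    [[0.079, 0, 0], 0, 0],
    [[0.079, 0, 0], 0, 0],
    [[0, 0, 0], 0, 0],
    [[0, 0, 0], 0, 0]
  ]
}}

```text
clock: 7.48
ee_pos: [577.4, 91.0, 312.8]
tcp_rot: [-0.001, 0.796, 0.606, -0.002]
ft_force: [-0.1, -1.2, -0.2]
width: 0.001
```

```bash
python3 st.py
```

```text
t 7.48 case pos [ -4.4 191.  312.8] w 0.0
tool x,y,z in case [[-0.006, 1.0, -0.002], [1.0, 0.006, -0.003], [-0.003, -0.002, -1.0]]
F case [ 0.21 -1.18 -0.22] q [-0.72  0.22  0.58  1.68 -0.12  1.28  1.18]
```

Call:
{"name": "apply_moves", "arguments": {
  "deltas": [
    [[0, 0, 0.067], 0, 0],
    [[0, 0, 0.067], 0, 0],
    [[0, 0, 0.067], 0, 0],
    [[0, 0, 0.067], 0, 0],
    [[0, 0, 0], 0, 0],
    [[0, 0, 0], 0, 0]
  ]
}}

```text
clock: 7.98
ee_pos: [576.2, 85.3, 206.0]
tcp_rot: [-0.001, 0.798, 0.602, -0.003]
ft_force: [0.3, 0.2, 2.2]
width: 0.0
```

Call:
{"name": "apply_moves", "arguments": {
  "deltas": [
    [[-0.04, 0, 0], 0, 0],
    [[-0.04, 0, 0], 0, 0],
    [[-0.04, 0, 0], 0, 0],
    [[-0.04, 0, 0], 0, 0],
    [[-0.04, 0, 0], 0, 0],
    [[0, 0, 0], 0, 0]
  ]
}}

```text
clock: 8.48
ee_pos: [555.6, 4.0, 209.4]
tcp_rot: [0.001, 0.8, 0.6, 0.0]
ft_force: [-0.0, -0.5, 0.7]
width: -0.003
```

```bash
python3 st.py; python3 - <<'E'
from h import *
import cv2
a=get_image('side')['color'][80:320,180:460,::-1];cv2.imwrite('pics/s5.png',cv2.resize(a,None,fx=2.4,fy=2.4))
E
```

```text
t 8.48 case pos [ -1.7 101.4 209.4] w -0.0
tool x,y,z in case [[0.008, 1.0, -0.001], [1.0, -0.008, 0.002], [0.002, -0.001, -1.0]]
F case [ 0.13 -0.47  0.7 ] q [-0.61  0.25  0.61  1.87 -0.16  1.06  1.35]
```

View pics/s5.png

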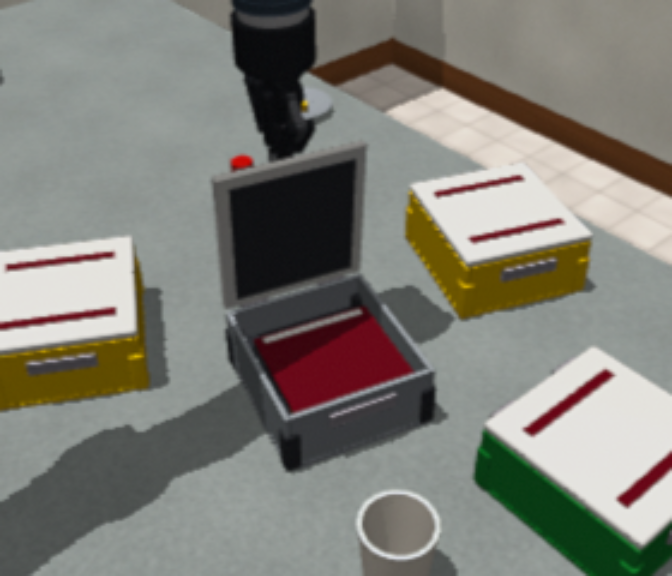

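The lid is about upright and moving with the finger. I'll continue along its arc.

Call:
{"name": "apply_moves", "arguments": {
  "deltas": [
    [[-0.036, 0, 0], 0, 0],
    [[-0.036, 0, 0], 0, 0],
    [[-0.036, 0, 0], 0, 0],
    [[-0.032, 0, 0.016], 0, 0],
    [[-0.032, 0, 0.016], 0, 0],
    [[-0.032, 0, 0.016], 0, 0],
    [[0, 0, 0], 0, 0]
  ]
}}

```text
clock: 9.12
ee_pos: [531.5, -73.2, 187.7]
tcp_rot: [0.0, 0.799, 0.601, -0.002]
ft_force: [0.7, -0.7, 0.1]
width: 0.001
```

```bash
python3 st.py; python3 - <<'E'
from h import *
import cv2
a=get_image('side')['color'][80:320,180:460,::-1];cv2.imwrite('pics/s6.png',cv2.resize(a,None,fx=2.4,fy=2.4))
E
```

```text
t 9.12 case pos [ -4.   20.6 187.7] w 0.0
tool x,y,z in case [[0.006, 1.0, -0.003], [1.0, -0.006, -0.002], [-0.002, -0.003, -1.0]]
F case [ 0.92 -0.52  0.08] q [-0.51  0.25  0.65  1.94 -0.17  1.01  1.5 ]
```

View pics/s6.png

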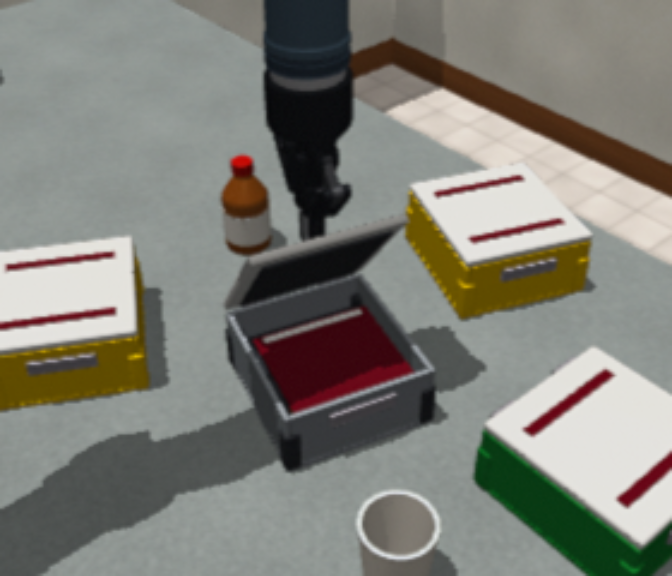

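Call:
{"name": "apply_moves", "arguments": {
  "deltas": [
    [[-0.026, 0, 0.021], 0, 0],
    [[-0.026, 0, 0.021], 0, 0],
    [[-0.026, 0, 0.021], 0, 0],
    [[-0.018, 0, 0.031], 0, 0],
    [[-0.018, 0, 0.031], 0, 0],
    [[-0.018, 0, 0.031], 0, 0],
    [[0, 0, 0], 0, 0],
    [[0, 0, 0], 0, 0]
  ]
}}

```text
clock: 9.83
ee_pos: [518.6, -119.6, 126.1]
tcp_rot: [-0.001, 0.798, 0.603, -0.001]
ft_force: [-0.1, -1.0, 0.7]
width: -0.004
```

```bash
python3 st.py
```

```text
t 9.83 case pos [ -3.7 -27.6 126.1] w -0.0
tool x,y,z in case [[0.001, 1.0, -0.001], [1.0, -0.001, -0.002], [-0.002, -0.001, -1.0]]
F case [ 0.12 -0.97  0.7 ] q [-0.4   0.33  0.64  1.99 -0.25  0.89  1.67]
```

Call:
{"name": "apply_moves", "arguments": {
  "deltas": [
    [[-0.01, 0, 0.022], 0, 0],
    [[-0.01, 0, 0.022], 0, 0],
    [[-0.008, 0, 0.022], 0, 0],
    [[-0.006, 0, 0.022], 0, 0],
    [[0, 0, 0.02], 0, 0],
    [[0, 0, 0], 0, 0],
    [[0, 0, 0], 0, 0],
    [[0, 0, 0], 0, 0]
  ]
}}

```text
clock: 10.5
ee_pos: [516.0, -133.1, 85.4]
tcp_rot: [-0.001, 0.798, 0.603, 0.0]
ft_force: [-6.6, 1.1, 20.5]
width: 0.0
```

```bash
python3 st.py; python3 - <<'E'
from h import *
import cv2
a=get_image('side')['color'][80:320,180:460,::-1];cv2.imwrite('pics/s7.png',cv2.resize(a,None,fx=2.4,fy=2.4))
E
```

```text
t 10.5 case pos [ -2.6 -41.4  85.4] w 0.0
tool x,y,z in case [[0.002, 1.0, 0.001], [1.0, -0.002, -0.001], [-0.001, 0.001, -1.0]]
F case [-6.62 -0.74 20.5 ] q [-0.34  0.4   0.61  2.02 -0.31  0.82  1.74]
```

View pics/s7.png

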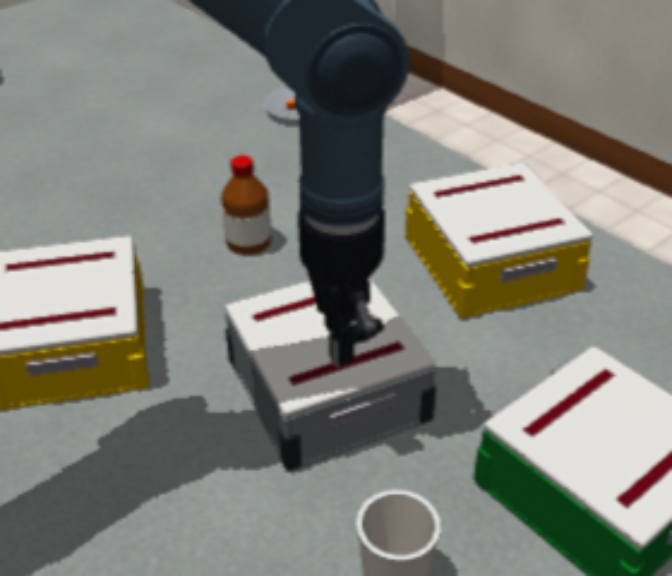

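The lid is shut: the tip is at z = 85.4 with 20 N. Now I retreat.

Call:
{"name": "apply_moves", "arguments": {
  "deltas": [
    [[0, 0, 0], 0, 0],
    [[0, 0, -0.05], 0, 0],
    [[0, 0, -0.07], 0, 0],
    [[0, 0, -0.07], 0, 0],
    [[0, 0, -0.07], 0, 0],
    [[0, 0, -0.07], 0, 0],
    [[0, 0, 0], 0, 0],
    [[0, 0, 0], 0, 0]
  ]
}}

```text
clock: 11.22
ee_pos: [516.7, -133.1, 216.3]
tcp_rot: [0.001, 0.798, 0.603, 0.001]
ft_force: [-0.2, -0.2, -0.3]
width: 0.001
```

```bash
python3 st.py; python3 - <<'E'
from h import *
import cv2
S=get_image('side');a=S['color'][80:320,180:460,::-1];cv2.imwrite('pics/s8.png',cv2.resize(a,None,fx=2.4,fy=2.4))
c=[529.7,-94.05,-.2755]
for ang in(0,.04,.08):print(ang,((proj(S,c2w(c,[lid(ang,-80,170,10),lid(ang,80,170,10)]))-[180,80])*2.4).round(1).tolist())
E
```

```text
t 11.22 case pos [ -1.9 -41.1 216.3] w 0.0
tool x,y,z in case [[0.001, 1.0, 0.001], [1.0, -0.001, 0.003], [0.003, 0.001, -1.0]]
F case [-0.15 -0.28 -0.32] q [-0.44  0.2   0.69  1.92 -0.15  1.06  1.61]
0 [[283.6, 414.3], [436.1, 362.7]]
0.04 [[283.1, 408.8], [436.3, 357.3]]
0.08 [[282.4, 403.1], [436.3, 351.7]]
```

View pics/s8.png

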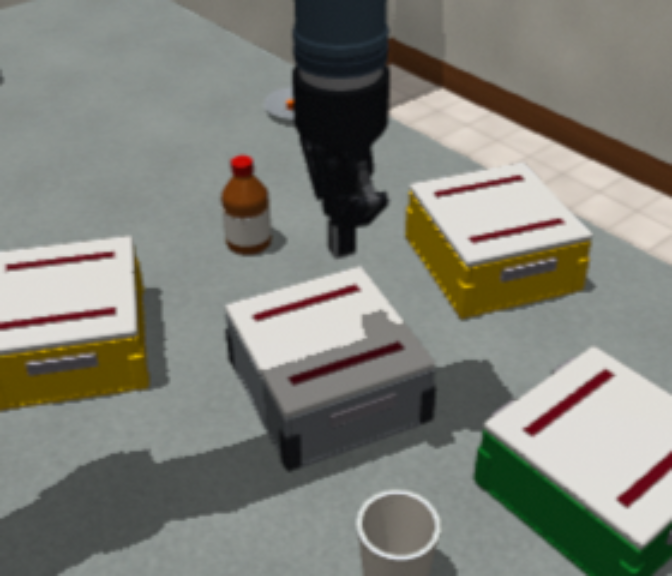

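The lid's edge corners at crop (283,415) and (434,362) match the prediction for a shut lid. The bottle and beaker are where they stood, and the arm is clear.

```bash
python3 -c "
from cell import *
print(job_done())"
```

```text
the job is handed in; nothing more can be done
None
```

I folded the maroon flap down with the shut fingertips, then pushed the lid shut from behind and handed the job in at about 11 s of the 58 s; no verdict was reported.

- **Flap:** the fingertip stopped at z = 64.8 mm with 19 N on the tool (the folded top should be at 65 mm). The picture taken afterwards shows it lying level.
- **Lid:** the fingertip stopped at z = 85.4 mm with about 20 N (a shut lid should be at 85.5 mm). After the arm retreated, the lid's edge corners in the side picture matched the prediction for a shut lid to about 2 px in the enlarged crop; a lid 0.04 rad open would sit about 5.5 px higher.
- **Bottle and beaker:** both stand upright in the side picture, with no shift I could see. I judged this by eye and did not measure it.
- **Vials:** I could not see them once the flap was down, so I did not check them at the end.
- **Robot:** the arm was clear of everything at hand-in, with the tool about 130 mm above the lid and no contact force. No check failed or disagreed.

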